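# Swing the pipe cradle home and wedge it tight

## Robot

A 6-joint arm with a two-finger parallel gripper is mounted at the origin on the work surface. World frame = base frame: x ahead of the robot, y to its left, z up, the work surface at z = 0. Lengths are in m, angles in rad, forces in N, time in s.
With the tool pointing down it reaches from about 0.35 to 0.725 m from the base axis. Payload 4.3 kg.
Tool frame: the origin (TCP) lies between the finger pads; the fingertips stand 19 mm ahead of it and the grasp point (between the pads) is the TCP; y points along the fingers, x is the direction in which the jaws open and shut, and the axes are right-handed (so a half turn about y gives the same grasp; the last joint's range is limited). The gripper opens to 85 mm and grips with 20 to 120 N. Pads are 22 mm wide; open, the fingers measure 114 mm over their backs; the gripper's body (76 mm by 85 mm) begins 54 mm behind the grasp point. The pads swing forward as they close: fully open they stand 13 mm farther back than shut.
Start: joints at [-0.11, 0.377, 0.081, 1.274, 0, 1.46], TCP at [0.575, 0, 0.223] pointing down, gripper open.
Joint ranges: [-2.72, 2.72], [-0.84, 1.66], [-1.02, 1.22], [-1.77, 2.12], [-1.37, 1.28], [-3.14, 3.14]. Speed limits (rad/s): [2.57, 2.57, 3.14, 3.14, 3.14, 3.14].

## Interface

Orientations are given as a unit quaternion [w, x, y, z].
In Python, from rig import robot gives the robot as it stands. The module is installed in compiled form; this text tells all that it offers.
- The arm moves only by the tool arm_command, never from a script. Its argument "series" is a list of rows, each an object with "delta_pos": the shift along the tool's x, y, z normalised to -1 to 1, where 1 is 0.5 m, a list of three; "rot": the turn, a rotation vector about the tool's x, y, z normalised to -1 to 1, where 1 is 0.5 rad, a list of three. In form: [{"delta_pos": [tx, ty, tz], "rot": [ax, ay, az]}, ...]. A call has 1 to 20 rows; each row is the pose to reach, as a shift and turn from the pose commanded when the call began, along the tool's axes at that moment; what a row does not reach only later rows make up. A row lasts 1/10 s, in which the tool goes at most 50 mm and 8.59 degrees, less where a joint would pass 70% of its speed; a pose out of reach is approached as far as the arm can. A call with a number of a shift or a turn outside -1 to 1 is refused whole. A call with a gripper value outside its range is refused whole. "gripper" is the gripper command: -1 is shut, 1 is fully open, values between are in proportion, set as the call begins (left out, the last holds). The fingers move at their own pace and stop on an object; "force" is the grip in N (left out, the last holds). Time passes only in rows, so rows that repeat a pose let the fingers close. It gives the time, the measured TCP pose, the force and the opening at its end, in the units of the state.
- robot.get_state(): the state, without advancing time (a new reading comes with each control period).
- robot.read_camera(name): name is "scene" or "side" or "wrist"; returns the picture (420x560x3 uint8, red, green, blue); there is no depth.
- robot.camera_info(name): a dict with "fx", "fy", "cx", "cy" (pixels), "R" (3x3) and "t" (3): a world point X has camera coordinates R X + t. Camera axes: x right, y down, z forward; pixel columns grow to the right and rows downward; lengths in m; the calibration is good to about 2 mm. The wrist camera is an equidistant fisheye: a pixel r from the principal point sees the ray r / f radians off the axis. A picture is of the moment at which its call begins: read the wrist's pose just before it. camera_info takes no time and is no camera call; for the wrist camera it gives the pose at the moment of the call.
- robot.hand_in(): hands the job in, once; it reports no verdict.
The state is a dict: "clock": time; "joint_pos": joint angles; "qvel": joint speeds; "effort": joint torques, N m; "ee_pos": TCP position; "orientation": TCP orientation; "contact_force": force on the tool from outside, world axes, zero at the start; "ft_torque": the same for the moment, N m; "finger_gap": finger opening in m.
Only numpy, scipy, OpenCV 4.12 (cv2) and the standard library are available. Lean on these libraries where they do the work, as an engineer would, in place of code of your own. Each camera call takes 0.05 s, during which the arm holds its last target. There are 200 camera calls.

## Task

On the organ-pipe jig, push the wooden cradle plate near its free corner so that it swings round its pivot pin until it bears on the stop screw, and keep it pressed there firmly but gently for half a second. Then slowly push the wooden wedge in behind the plate until it is snug, so that the wedge alone keeps the plate tight on the stop, and let go. Do not ram the stop or overdrive the wedge, and leave the things around the jig alone.

Things in the scene. Friction and masses are not known exactly. Their poses are not given: they have to be found in the camera images.
- board: Fixed plywood base board of the jig, 320 (x) x 480 (y) x 20 mm, origin at the centre of its underside on the bench; plate and wedge slide on its top, 20 mm above the bench. The wedge's wooden guide bridge stands on it at board (-50, 85) mm, 60 (x) x 22 (y) mm, top 48 mm above the bench.
- pivot (a point): Steel pivot pin fixed in the board at board (0, -160) mm, 12 mm thick; this point is on its axis at the board's top. It passes through the plate's hole with under 1 mm play all round; its head (26 mm wide, top 57 mm above the bench) keeps the plate down.
- stop: Fixed wooden stop block, 26 x 40 x 34 mm, origin under its centre, at board (80, 0) mm on the board's top. A rigid steel set screw points from it to board -x, 12 mm above the board; its 16 mm head, on which the plate comes to rest, lies 31 to 39 mm from the block's centre (not measured: feel for it). Under 4 N on the head is not seated, over 20 N breaks it.
- plate: Loose wooden cradle plate lying on the board, 245 x 90 x 24 mm, about 0.5 kg, two rails 18 mm high on top. Origin on the axis of its pivot hole, underside; own x along its length (-35 to +210 mm), own y across (-45 to +45 mm). Starts swung 0.3 to 0.6 rad counter-clockwise (from above) off home, free end nearer the robot. Home: own x along board +y within 0.03 rad, its -y side on the stop screw.
- plate_push (a point): Point on the plate's robot-side face (own +y face), 185 mm from the pivot, 25 mm from the free corner, 32 mm above the bench. Push here towards own -y, slowly near the end: sliding takes 1 to 4 N; once on the stop raise the level push to 11 to 14 N and hold. Friction takes part of it, more if the tool also drags the plate down (ease that off). It does not spring back.
- wedge_peg (a point): Middle of the upright peg on the wedge, 62 mm above the bench; wooden, 14 mm in diameter, from 40 to 84 mm above the bench. The wedge's nose is 120 mm before it (towards board -y), its tail 20 mm after it. The wedge is 18 mm high, 12 mm wide at the nose, widening towards board +x by 3 mm every 10 mm to 30 mm.
- wedge (a joint): Slide of the wedge in m, 0 = drawn back, at most 0.08; starts at 0 to 0.008. Slides towards board -y with about 3 N of friction and stays put. With the plate home, its taper meets the plate's free robot-side corner at about 0.03 to 0.075. Push slowly (10 to 15 mm/s) until the peg takes 9 to 13 N: it stays tight when let go. Over 18 N between wedge and plate is too much.
- pipe_foot: Bystander: tin cone 115 mm tall, 44 mm wide at the foot, standing on the board beyond the plate. Leave alone.
- glue_jar: Bystander: jar 60 mm wide, 80 mm tall, standing on the board's far side. Leave alone.
- clamp_block: Bystander: dark wooden block 50 x 120 x 40 mm on the bench beside the board, on the pivot's side. Leave alone.

How it is judged:
On the way, in this order (a step that is already met when the one before it is completed fails the run):
1. with the wedge still drawn back, the plate is pressed on the stop with more than 4 N for 0.3 s (contact force between plate and stop above 4 N and angle between the x axis of plate and the y axis of board, either way round below 0.045 rad and value of joint wedge below 0.015 m), for 0.3 s.
2. the wedge is pushed in and bears on the plate, which bears on the stop (contact force between plate and stop above 1.5 N and contact force between wedge and plate above 1.5 N and value of joint wedge above 0.02 m), for 0.2 s.
At the end, for the whole second after the job is handed in: The wedge is in (more than 20 mm) and at rest, wedge and plate press on each other and plate and stop press on each other with more than 1.5 N each, with nobody pushing; the plate lies flat and at rest on its pin, heading within 0.045 rad of the board's y axis (all of step 2 and angle between the x axis of plate and the y axis of board, either way round below 0.045 rad and angle between plate's own z axis and vertical below 0.05 rad and linear speed of plate below 0.01 m/s and angular speed of plate below 0.05 rad/s and velocity of joint wedge below 0.005 m/s); the robot touches nothing.
It fails at once if the stop is rammed by the plate (over 20 N) (contact force between plate and stop above 20 N).
It fails at once if the wedge is overdriven (over 18 N on the plate) (contact force between wedge and plate above 18 N).
It fails at once if a bystander is moved by more than 15 mm (distance of any of pipe_foot, glue_jar, clamp_block from where it was at the start of the episode above 0.015 m).
It also fails if it takes over 67 s, if anything falls off the work surface, if the arm or the gripper's body presses on something with over 40 N, if the wrist force passes 120 N, or if a joint passes its speed limit or range.

## Working session

There is one attempt and no reset: what is moved stays moved. The work goes in short steps, Python scripts to look and compute and a tool call to move; the robot and the scene stay as the last step left them, time stands still between calls to the robot, and variables do not carry over. Pictures are saved under pics/ and viewed, about 8 in all and at most 12, crops included, and the job is handed in when it is done.

Besides the shell and the picture viewer there is one more tool, called after "Request:" as a command line: name --argument value ..., lists and objects as JSON in quotes. arm_command: Moves the arm, as the interface text tells. Scaled input: -1 to 1 covers 0.5 m each way for a shift and 0.5 rad each way for a turn. Its arguments: {"type":"object","properties":{"series":{"type":"array"},"gripper":{"type":"number"},"force":{"type":"number"}},"required":["series"]}

```bash
mkdir -p pics; python3 - <<'E'
from rig import robot
import cv2
s=robot.get_state();print(s)
for n in("scene","side"):
    im=robot.read_camera(n);cv2.imwrite(f"pics/{n}0.png",im[:,:,::-1])
    c=robot.camera_info(n);print(n,c)
E
```

```text
{'clock': 0.0, 'joint_pos': array([-1.10284060e-01,  3.78106308e-01,  7.96216079e-02,  1.27439526e+00,
        4.10003188e-05,  1.46052096e+00]), 'qvel': array([-0.00109065,  0.00090138,  0.00101721, -0.00111977, -0.00162384,
       -0.00040813]), 'effort': array([ 5.03441061e-04, -4.63600910e+01,  2.69876987e+01,  2.07655923e-02,
       -6.74222474e-05, -6.15417605e-06]), 'ee_pos': array([5.74326996e-01, 1.02895537e-04, 2.22334545e-01]), 'orientation': array([ 0.70720188, -0.70701091,  0.00073369,  0.00072752]), 'contact_force': array([-0.72442516,  0.84520071, -0.59377151]), 'ft_torque': array([-0.01650714, -0.03820698,  0.00939615]), 'finger_gap': 0.08555454131762177}
scene {'fx': 411.0790606450424, 'fy': 411.0790606450424, 'cx': 274.80199193787945, 'cy': 214.78211131283643, 'R': array([[-0.1662524 ,  0.98607706, -0.00348747],
       [ 0.63425888,  0.10422658, -0.76606298],
       [-0.75503365, -0.12957177, -0.64275605]]), 't': array([ 0.1472761 , -0.32456331,  1.45070671])}
side {'fx': 443.1250120514573, 'fy': 443.1250120514573, 'cx': 276.3286050265027, 'cy': 206.18416370222334, 'R': array([[-0.99169405, -0.12777999, -0.01466938],
       [-0.07984987,  0.70106126, -0.70861633],
       [ 0.10083112, -0.70155925, -0.7054415 ]]), 't': array([0.60226581, 0.12129032, 1.00995376])}
```

View pics/scene0.png

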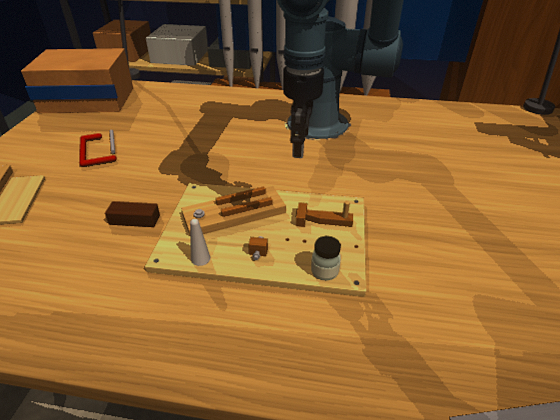

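View pics/side0.png

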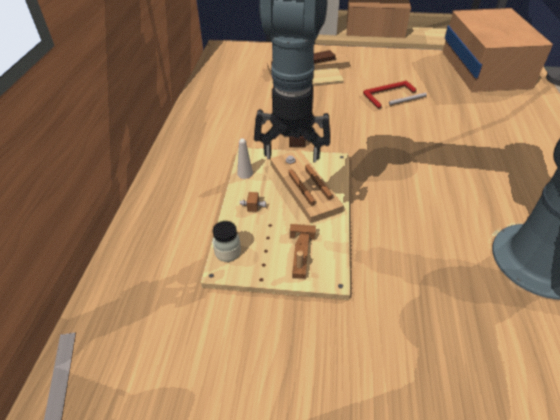

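The scene camera shows the board at about columns 149–367, rows 186–292. The plate's pivot is at the left, the wedge peg near (347,208) and the screw near (257,256). In the side view the board spans (207–351, 150–292). I'll enlarge both.

```bash
python3 - <<'E'
import cv2,numpy as np
a=cv2.imread("pics/scene0.png")[175:300,140:380];b=cv2.imread("pics/side0.png")[140:300,195:365]
cv2.imwrite("pics/a.png",cv2.resize(a,None,fx=3.3,fy=3.3,interpolation=2))
cv2.imwrite("pics/b.png",cv2.resize(b,None,fx=3.7,fy=3.7,interpolation=2))
E
```

```text
(no output)
```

View pics/a.png

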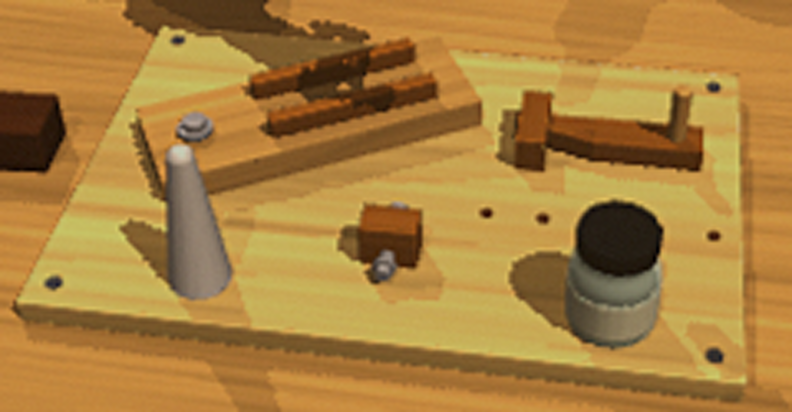

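View pics/b.png

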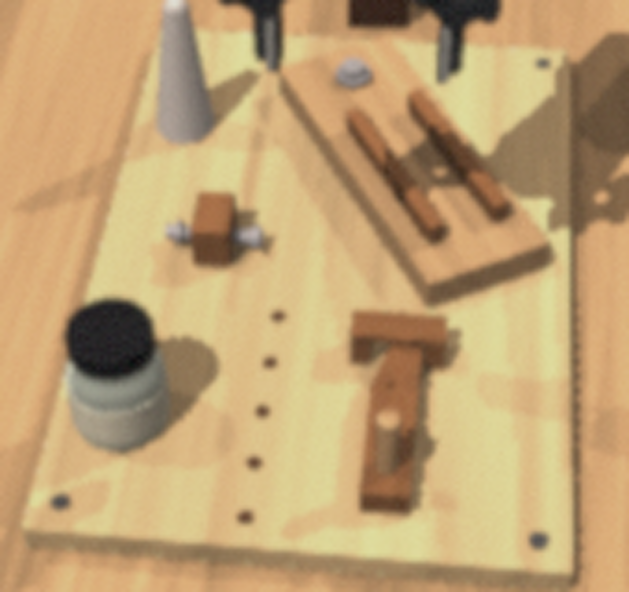

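The crops show the board corners, pivot head (a: 195,122; b: 353,70), peg top (a: 682,92; b: 390,415) and the plate's free corners (a: 437,40 and 480,100; b: 550,247 and 430,290). I'll fit the poses to these.

```bash
cat >h.py <<'E'
import numpy as np
from rig import robot
from scipy.optimize import least_squares
C={n:robot.camera_info(n) for n in("scene","side")}
def proj(n,X):
    c=C[n];p=c["R"]@X+c["t"];return np.array([c["fx"]*p[0]/p[2]+c["cx"],c["fy"]*p[1]/p[2]+c["cy"]])
def px(n,u,v): return np.array([140+u/3.3,175+v/3.3]) if n=="scene" else np.array([195+u/3.7,140+v/3.7])
def B(p,b,z): c,s=np.cos(p[2]),np.sin(p[2]);return np.array([p[0]+c*b[0]-s*b[1],p[1]+s*b[0]+c*b[1],z])
def atz(n,q,z):
    return least_squares(lambda w:proj(n,np.array([w[0],w[1],z]))-q,[.55,0]).x
E
python3 - <<'E'
from h import *
K=[((-.16,-.24),(165,28),(565,50)),((-.16,.24),(742,72),(575,572)),((.16,.24),(743,382),(27,533)),((.16,-.24),(18,306),(152,35))]
O=[(n,b,px(n,*(s if n=="scene" else d))) for b,s,d in K for n in("scene","side")]
r=least_squares(lambda p:np.concatenate([proj(n,B(p,b,.02))-q for n,b,q in O]),[.55,0,0],loss="soft_l1")
p=r.x;print("board",p,r.fun.reshape(-1,2).round(1).tolist())
inv=lambda w:(np.array([[np.cos(p[2]),np.sin(p[2])],[-np.sin(p[2]),np.cos(p[2])]])@(w-p[:2])*1e3).round(1)
for name,z,s,d in[("pivot",.057,(195,122),(353,70)),("peg",.084,(682,92),(390,415)),("free rob",.044,(437,40),(550,247)),("free far",.044,(480,100),(430,290)),("screwblock",.054,None,(214,205))]:
    for n,q in(("scene",s),("side",d)):
        if q: w=atz(n,px(n,*q),z);print(name,n,w.round(4),inv(w))
print("pivot pred",B(p,(0,-.16),.02))
E
```

```text
board [ 0.59771724 -0.07256937  0.02753704] [[-1.2, -1.4], [-0.6, -0.1], [-1.1, -0.7], [-0.5, 1.1], [2.5, -1.2], [-2.7, 0.2], [-0.1, -1.5], [0.2, -1.7]]
pivot scene [ 0.6078 -0.2306] [   5.8 -158.3]
pivot side [ 0.5978 -0.2284] [  -4.2 -155.8]
peg scene [0.5502 0.115 ] [-42.4 188.8]
peg side [0.541  0.1108] [-51.7 184.8]
free rob scene [ 0.4627 -0.0775] [-135.1   -1.3]
free rob side [ 0.4513 -0.0751] [-146.4    1.5]
free far scene [ 0.533  -0.0324] [-63.6  41.9]
free far side [ 0.5267 -0.0273] [-69.7  47.2]
screwblock side [ 0.6753 -0.0795] [77.4 -9.1]
pivot pred [ 0.60212261 -0.23250871  0.02      ]
```

Request:
arm_command --series '[{"delta_pos": [-0.31, 0, -0.21], "rot": [0, -1, 0]}, {"delta_pos": [-0.31, 0, -0.21], "rot": [0, -1, 0]}, {"delta_pos": [-0.31, 0, -0.21], "rot": [0, -1, 0]}, {"delta_pos": [-0.31, 0, -0.21], "rot": [0, -1, 0]}, {"delta_pos": [-0.31, 0, -0.21], "rot": [0, -1, 0]}, {"delta_pos": [-0.31, 0, -0.21], "rot": [0, -1, 0]}]' --gripper -1 --force 60

```text
clock: 0.7
ee_pos: [0.4195, -0.1052, 0.2233]
orientation: [0.685, -0.685, -0.174, 0.174]
contact_force: [0.8, 1.3, -0.0]
finger_gap: 0.0002
```

Request:
arm_command --series '[{"delta_pos": [0, 0, 0], "rot": [0, -1, 0]}, {"delta_pos": [0, 0, 0], "rot": [0, -1, 0]}, {"delta_pos": [0, 0, 0], "rot": [0, -1, 0]}, {"delta_pos": [0, 0, 0], "rot": [0, -1, 0]}]'

```text
clock: 1.1
ee_pos: [0.4213, -0.1044, 0.2232]
orientation: [0.62, -0.62, -0.341, 0.34]
contact_force: [-0.9, -0.3, -0.4]
finger_gap: -0.0002
```

Request:
arm_command --series '[{"delta_pos": [0, 0, 0], "rot": [0, -1, 0]}, {"delta_pos": [0, 0, 0], "rot": [0, -1, 0]}, {"delta_pos": [0, 0, 0], "rot": [0, -1, 0]}, {"delta_pos": [0, 0, 0], "rot": [0, -1, 0]}]'

```text
clock: 1.5
ee_pos: [0.4213, -0.1043, 0.2231]
orientation: [-0.516, 0.516, 0.483, -0.483]
contact_force: [0.3, -0.4, 0.4]
finger_gap: -0.0003
```

Request:
arm_command --series '[{"delta_pos": [0, 0.16, 0], "rot": [0, -0.2, 0]}, {"delta_pos": [0, 0.32, 0], "rot": [0, -0.2, 0]}, {"delta_pos": [0, 0.32, 0], "rot": [0, -0.2, 0]}, {"delta_pos": [0, 0.32, 0], "rot": [0, -0.2, 0]}, {"delta_pos": [0, 0.32, 0], "rot": [0, -0.2, 0]}, {"delta_pos": [0, 0.32, 0], "rot": [0, -0.2, 0]}]'

```text
clock: 2.1
ee_pos: [0.4221, -0.1054, 0.0651]
orientation: [-0.492, 0.493, 0.508, -0.507]
contact_force: [-0.0, -0.4, 1.2]
finger_gap: 0.0
```

```bash
python3 - <<'E'
from h import *
import cv2
from scipy.spatial.transform import Rotation as Ro
s=robot.get_state();q=s["orientation"];print(s["clock"],s["ee_pos"],Ro.from_quat(q[[1,2,3,0]]).as_matrix().round(3),s["contact_force"],s["finger_gap"],s["joint_pos"])
im=robot.read_camera("side")[:,:,::-1];a=cv2.resize(im[120:270,240:400],None,fx=2.6,fy=2.6,interpolation=2)
im=robot.read_camera("scene")[:,:,::-1];b=cv2.resize(im[120:270,150:300],None,fx=2.6,fy=2.6,interpolation=2)
cv2.imwrite("pics/c.png",np.hstack([a,b]))
e=s["ee_pos"]
for z in(0.019,0.032):print([(proj(n,e-[0,0,z])) for n in C])
E
```

```text
2.1 [ 0.42210631 -0.10539108  0.06505932] [[-0.03   0.003 -1.   ]
 [ 1.    -0.001 -0.03 ]
 [-0.001 -1.    -0.003]] [-0.00830812 -0.35059428  1.16707492] 2.9282940605244658e-05 [-3.90795262e-01  2.20751281e-01 -5.76484852e-01  7.70811358e-01
  1.41475557e-04 -4.20664420e-01]
[array([264.86273519, 176.8042158 ]), array([355.90627799, 198.51272513])]
[array([264.95317195, 180.72734265]), array([355.32132408, 202.27694035])]
```

View pics/c.png

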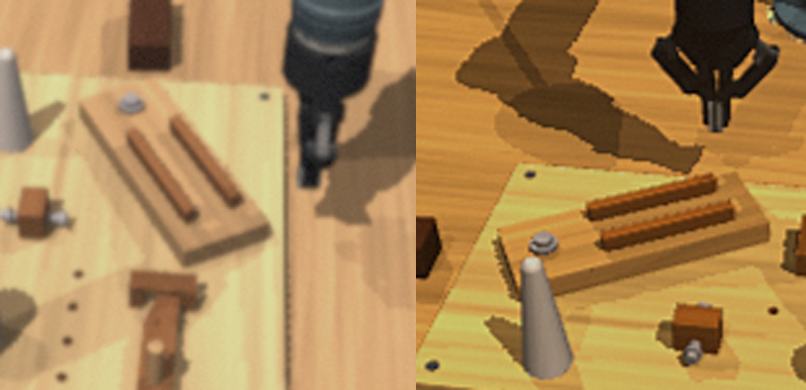

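The tool points down with its pad edge facing the plate. In both views the tip appears a little higher than predicted (scene about (265,170), side about (358,192)), so I'll lower to z=0.05 and check from close by.

Request:
arm_command --series '[{"delta_pos": [0, 0.03, -0.0], "rot": [0, 0, 0]}, {"delta_pos": [0, 0.03, 0], "rot": [0, 0, 0]}, {"delta_pos": [0, 0.03, 0], "rot": [0, 0, 0]}]'

```text
clock: 2.5
ee_pos: [0.4209, -0.1054, 0.0496]
orientation: [-0.492, 0.493, 0.507, -0.507]
contact_force: [0.1, 0.0, -0.6]
finger_gap: -0.0001
```

```bash
python3 - <<'E'
from h import *
import cv2
s=robot.get_state();print(s["clock"],s["ee_pos"],s["contact_force"])
e=s["ee_pos"];out=[]
for n in("side","scene"):
    im=robot.read_camera(n)[:,:,::-1].copy()
    p=proj(n,e-[0,0,.019]);c,r=int(p[0])-30,int(p[1])-40
    a=cv2.resize(im[r:r+60,c:c+65],None,fx=6,fy=6,interpolation=1)
    for z in(0,.019,.032):
        q=(proj(n,e-[0,0,z])-[c,r])*6;cv2.drawMarker(a,tuple(int(v) for v in q),(0,255,0),0,8,1)
    out.append(a)
cv2.imwrite("pics/d.png",np.hstack(out))
E
```

```text
2.5 [ 0.42092979 -0.10536142  0.04958868] [ 0.07216352  0.02595185 -0.57811323]
```

View pics/d.png

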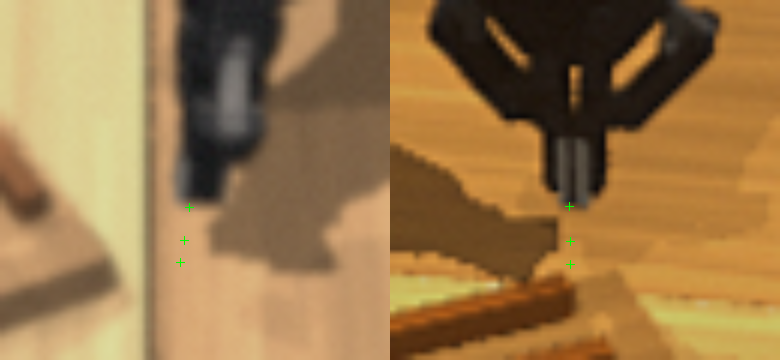

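The tip shows at the projected TCP rather than 19 mm past it. I'll settle the tip height by feeling for the bench, since the tool is off the board here.

Request:
arm_command --series '[{"delta_pos": [0, 0.01, 0], "rot": [0, 0, 0]}, {"delta_pos": [0, 0.02, 0], "rot": [0, 0, 0]}, {"delta_pos": [0, 0.03, 0], "rot": [0, 0, 0]}, {"delta_pos": [0, 0.04, 0], "rot": [0, 0, 0]}, {"delta_pos": [0, 0.046, 0], "rot": [0, 0, 0]}, {"delta_pos": [0, 0.046, 0], "rot": [0, 0, 0]}]'

```text
clock: 3.2
ee_pos: [0.4195, -0.1047, 0.0247]
orientation: [0.493, -0.492, -0.507, 0.507]
contact_force: [-0.2, 0.5, -0.7]
finger_gap: 0.0
```

Request:
arm_command --series '[{"delta_pos": [0, 0.004, 0], "rot": [0, 0, 0]}, {"delta_pos": [0, 0.008, 0], "rot": [0, 0, 0]}, {"delta_pos": [0, 0.01, 0], "rot": [0, 0, 0]}]'

```text
clock: 3.5
ee_pos: [0.4201, -0.105, 0.0202]
orientation: [-0.493, 0.493, 0.507, -0.507]
contact_force: [0.1, -0.1, 0.5]
finger_gap: -0.0
```

Request:
arm_command --series '[{"delta_pos": [0, 0.002, 0], "rot": [0, 0, 0]}, {"delta_pos": [0, 0.004, 0], "rot": [0, 0, 0]}, {"delta_pos": [0, 0.004, 0], "rot": [0, 0, 0]}]'

```text
clock: 3.8
ee_pos: [0.42, -0.105, 0.0182]
orientation: [0.493, -0.493, -0.507, 0.507]
contact_force: [0.0, -0.5, 0.7]
finger_gap: -0.0001
```

Request:
arm_command --series '[{"delta_pos": [0, 0.002, 0], "rot": [0, 0, 0]}, {"delta_pos": [0, 0.004, 0], "rot": [0, 0, 0]}, {"delta_pos": [0, 0.004, 0], "rot": [0, 0, 0]}]'

```text
clock: 4.1
ee_pos: [0.42, -0.105, 0.0162]
orientation: [0.493, -0.493, -0.507, 0.507]
contact_force: [-1.3, -0.3, -0.2]
finger_gap: 0.0001
```

Request:
arm_command --series '[{"delta_pos": [0, 0.003, 0], "rot": [0, 0, 0]}, {"delta_pos": [0, 0.006, 0], "rot": [0, 0, 0]}, {"delta_pos": [0, 0.008, 0], "rot": [0, 0, 0]}]'

```text
clock: 4.4
ee_pos: [0.42, -0.105, 0.0122]
orientation: [-0.493, 0.493, 0.507, -0.507]
contact_force: [0.4, -0.4, 0.0]
finger_gap: -0.0005
```

Request:
arm_command --series '[{"delta_pos": [0, 0.003, 0], "rot": [0, 0, 0]}, {"delta_pos": [0, 0.006, 0], "rot": [0, 0, 0]}, {"delta_pos": [0, 0.008, 0], "rot": [0, 0, 0]}]'

```text
clock: 4.7
ee_pos: [0.42, -0.105, 0.0081]
orientation: [0.493, -0.493, -0.507, 0.507]
contact_force: [-0.0, 0.6, 0.7]
finger_gap: -0.0003
```

Request:
arm_command --series '[{"delta_pos": [0, 0.002, 0], "rot": [0, 0, 0]}, {"delta_pos": [0, 0.004, 0], "rot": [0, 0, 0]}, {"delta_pos": [0, 0.004, 0], "rot": [0, 0, 0]}]'

```text
clock: 5.0
ee_pos: [0.4199, -0.105, 0.0062]
orientation: [0.493, -0.493, -0.507, 0.507]
contact_force: [0.5, -0.6, 0.0]
finger_gap: 0.0001
```

No bench contact down to 0.006, so the shut tip sits at about TCP height (6 mm ahead at most), which agrees with the pictures. I'll raise to 0.030 and push.

Request:
arm_command --series '[{"delta_pos": [0, -0.05, 0], "rot": [0, 0, 0]}, {"delta_pos": [0, -0.05, 0], "rot": [0, 0, 0]}, {"delta_pos": [0, -0.05, -0.02], "rot": [0, 0, 0]}, {"delta_pos": [0, -0.05, -0.04], "rot": [0, 0, 0]}]'

```text
clock: 5.4
ee_pos: [0.4406, -0.1043, 0.0309]
orientation: [-0.493, 0.493, 0.507, -0.507]
contact_force: [-0.2, 0.5, -0.3]
finger_gap: 0.0002
```

Request:
arm_command --series '[{"delta_pos": [0.001, 0, -0.006], "rot": [0, 0, 0]}, {"delta_pos": [0.002, 0, -0.012], "rot": [0, 0, 0]}, {"delta_pos": [0.003, 0, -0.018], "rot": [0, 0, 0]}, {"delta_pos": [0.004, 0, -0.024], "rot": [0, 0, 0]}, {"delta_pos": [0.006, 0, -0.03], "rot": [0, 0, 0]}, {"delta_pos": [0.008, 0, -0.036], "rot": [0, 0, 0]}, {"delta_pos": [0.01, 0, -0.042], "rot": [0, 0, 0]}, {"delta_pos": [0.012, 0, -0.048], "rot": [0, 0, 0]}, {"delta_pos": [0.014, 0, -0.054], "rot": [0, 0, 0]}, {"delta_pos": [0.017, 0, -0.06], "rot": [0, 0, 0]}, {"delta_pos": [0.02, 0, -0.066], "rot": [0, 0, 0]}, {"delta_pos": [0.024, 0, -0.072], "rot": [0, 0, 0]}]'

```text
clock: 6.6
ee_pos: [0.4759, -0.0911, 0.0313]
orientation: [-0.493, 0.493, 0.507, -0.507]
contact_force: [-3.3, 1.2, 0.0]
finger_gap: -0.0002
```

Contact: the plate is sliding at about 3.3 N. Continuing along the arc.

Request:
arm_command --series '[{"delta_pos": [0.004, 0, -0.006], "rot": [0, 0, 0]}, {"delta_pos": [0.008, 0, -0.012], "rot": [0, 0, 0]}, {"delta_pos": [0.012, 0, -0.018], "rot": [0, 0, 0]}, {"delta_pos": [0.016, 0, -0.024], "rot": [0, 0, 0]}, {"delta_pos": [0.02, 0, -0.03], "rot": [0, 0, 0]}, {"delta_pos": [0.024, 0, -0.036], "rot": [0, 0, 0]}, {"delta_pos": [0.028, 0, -0.042], "rot": [0, 0, 0]}, {"delta_pos": [0.031, 0, -0.048], "rot": [0, 0, 0]}, {"delta_pos": [0.034, 0, -0.054], "rot": [0, 0, 0]}, {"delta_pos": [0.037, 0, -0.06], "rot": [0, 0, 0]}, {"delta_pos": [0.04, 0, -0.066], "rot": [0, 0, 0]}, {"delta_pos": [0.043, 0, -0.072], "rot": [0, 0, 0]}, {"delta_pos": [0.045, 0, -0.077], "rot": [0, 0, 0]}, {"delta_pos": [0.047, 0, -0.082], "rot": [0, 0, 0]}, {"delta_pos": [0.049, 0, -0.086], "rot": [0, 0, 0]}, {"delta_pos": [0.051, 0, -0.09], "rot": [0, 0, 0]}]'

```text
clock: 8.2
ee_pos: [0.5202, -0.0647, 0.0314]
orientation: [0.492, -0.493, -0.507, 0.507]
contact_force: [-1.9, -1.1, -0.5]
finger_gap: 0.0001
```

Request:
arm_command --series '[{"delta_pos": [0.001, 0, -0.002], "rot": [0, 0, 0]}, {"delta_pos": [0.002, 0, -0.004], "rot": [0, 0, 0]}, {"delta_pos": [0.003, 0, -0.006], "rot": [0, 0, 0]}, {"delta_pos": [0.004, 0, -0.008], "rot": [0, 0, 0]}, {"delta_pos": [0.004, 0, -0.01], "rot": [0, 0, 0]}]'

```text
clock: 8.7
ee_pos: [0.5248, -0.0624, 0.0313]
orientation: [0.493, -0.493, -0.507, 0.507]
contact_force: [-2.9, -0.8, 0.5]
finger_gap: 0.0
```

Request:
arm_command --series '[{"delta_pos": [0.001, 0, -0.002], "rot": [0, 0, 0]}, {"delta_pos": [0.002, 0, -0.004], "rot": [0, 0, 0]}, {"delta_pos": [0.003, 0, -0.006], "rot": [0, 0, 0]}, {"delta_pos": [0.004, 0, -0.008], "rot": [0, 0, 0]}]'

```text
clock: 9.1
ee_pos: [0.529, -0.0603, 0.0314]
orientation: [-0.493, 0.493, 0.507, -0.507]
contact_force: [-2.0, -2.7, -0.2]
finger_gap: -0.0
```

Request:
arm_command --series '[{"delta_pos": [0.001, 0, -0.002], "rot": [0, 0, 0]}, {"delta_pos": [0.001, 0, -0.004], "rot": [0, 0, 0]}, {"delta_pos": [0.002, 0, -0.006], "rot": [0, 0, 0]}]'

```text
clock: 9.4
ee_pos: [0.5316, -0.0592, 0.0313]
orientation: [0.493, -0.493, -0.507, 0.507]
contact_force: [-3.1, -1.3, 0.4]
finger_gap: -0.0001
```

Request:
arm_command --series '[{"delta_pos": [0.001, 0, -0.002], "rot": [0, 0, 0]}, {"delta_pos": [0.001, 0, -0.004], "rot": [0, 0, 0]}]'

```text
clock: 9.6
ee_pos: [0.5338, -0.0585, 0.0313]
orientation: [-0.493, 0.493, 0.507, -0.507]
contact_force: [-2.7, -0.9, 0.7]
finger_gap: 0.0
```

Request:
arm_command --series '[{"delta_pos": [0.001, 0, -0.002], "rot": [0, 0, 0]}, {"delta_pos": [0.001, 0, -0.004], "rot": [0, 0, 0]}]'

```text
clock: 9.8
ee_pos: [0.5356, -0.0579, 0.0313]
orientation: [-0.493, 0.492, 0.507, -0.507]
contact_force: [-2.9, -0.9, 0.2]
finger_gap: -0.0001
```

Request:
arm_command --series '[{"delta_pos": [0, 0, -0.001], "rot": [0, 0, 0]}, {"delta_pos": [0, 0, -0.002], "rot": [0, 0, 0]}]'

```text
clock: 10.0
ee_pos: [0.5363, -0.0577, 0.0312]
orientation: [0.493, -0.492, -0.507, 0.507]
contact_force: [-3.5, 0.2, 1.7]
finger_gap: 0.0003
```

Request:
arm_command --series '[{"delta_pos": [0, 0, -0.001], "rot": [0, 0, 0]}, {"delta_pos": [0, 0, -0.002], "rot": [0, 0, 0]}]'

```text
clock: 10.2
ee_pos: [0.5373, -0.0575, 0.0312]
orientation: [-0.493, 0.492, 0.507, -0.507]
contact_force: [-4.0, 0.9, 2.5]
finger_gap: -0.0
```

Request:
arm_command --series '[{"delta_pos": [0, 0, -0.001], "rot": [0, 0, 0]}, {"delta_pos": [0, 0, -0.002], "rot": [0, 0, 0]}]'

```text
clock: 10.4
ee_pos: [0.5385, -0.0575, 0.0312]
orientation: [-0.493, 0.492, 0.508, -0.507]
contact_force: [-5.2, 2.3, 1.6]
finger_gap: -0.0002
```

Request:
arm_command --series '[{"delta_pos": [0, 0, -0.001], "rot": [0, 0, 0]}, {"delta_pos": [0, 0, -0.002], "rot": [0, 0, 0]}]'

```text
clock: 10.6
ee_pos: [0.5397, -0.0576, 0.0312]
orientation: [-0.493, 0.492, 0.507, -0.507]
contact_force: [-3.2, 2.1, 1.0]
finger_gap: -0.0001
```

Request:
arm_command --series '[{"delta_pos": [0, 0, -0.001], "rot": [0, 0, 0]}, {"delta_pos": [0, 0, -0.002], "rot": [0, 0, 0]}]'

```text
clock: 10.8
ee_pos: [0.5409, -0.0578, 0.0313]
orientation: [-0.493, 0.493, 0.507, -0.507]
contact_force: [-3.0, 2.0, 0.2]
finger_gap: -0.0002
```

Request:
arm_command --series '[{"delta_pos": [0, 0, -0.001], "rot": [0, 0, 0]}, {"delta_pos": [0, 0, -0.002], "rot": [0, 0, 0]}]'

```text
clock: 11.0
ee_pos: [0.5414, -0.0578, 0.0312]
orientation: [0.493, -0.492, -0.507, 0.507]
contact_force: [-3.7, 3.1, 2.4]
finger_gap: -0.0003
```

Request:
arm_command --series '[{"delta_pos": [0, 0, -0.001], "rot": [0, 0, 0]}, {"delta_pos": [0, 0, -0.002], "rot": [0, 0, 0]}]'

```text
clock: 11.2
ee_pos: [0.5423, -0.0576, 0.0312]
orientation: [0.493, -0.492, -0.507, 0.507]
contact_force: [-4.3, 3.0, 1.7]
finger_gap: -0.0002
```

Request:
arm_command --series '[{"delta_pos": [0, 0, -0.001], "rot": [0, 0, 0]}, {"delta_pos": [0, 0, -0.002], "rot": [0, 0, 0]}]'

```text
clock: 11.4
ee_pos: [0.5431, -0.0574, 0.0312]
orientation: [0.493, -0.492, -0.507, 0.507]
contact_force: [-3.4, 3.4, 1.7]
finger_gap: -0.0
```

Request:
arm_command --series '[{"delta_pos": [0, 0, -0.001], "rot": [0, 0, 0]}, {"delta_pos": [0, 0, -0.002], "rot": [0, 0, 0]}]'

```text
clock: 11.6
ee_pos: [0.5444, -0.0575, 0.0311]
orientation: [0.493, -0.492, -0.507, 0.507]
contact_force: [-3.1, 2.0, -0.5]
finger_gap: -0.0004
```

Request:
arm_command --series '[{"delta_pos": [0, 0, -0.001], "rot": [0, 0, 0]}, {"delta_pos": [0, 0, -0.002], "rot": [0, 0, 0]}]'

```text
clock: 11.8
ee_pos: [0.5452, -0.0578, 0.0311]
orientation: [0.493, -0.492, -0.507, 0.508]
contact_force: [-4.7, 1.4, 0.8]
finger_gap: -0.0
```

Request:
arm_command --series '[{"delta_pos": [0, 0, -0.001], "rot": [0, 0, 0]}, {"delta_pos": [0, 0, -0.002], "rot": [0, 0, 0]}]'

```text
clock: 12.0
ee_pos: [0.5452, -0.0578, 0.031]
orientation: [0.493, -0.492, -0.506, 0.508]
contact_force: [-6.7, 2.1, 3.1]
finger_gap: 0.0002
```

Request:
arm_command --series '[{"delta_pos": [0, 0, -0.001], "rot": [0, 0, 0]}, {"delta_pos": [0, 0, -0.002], "rot": [0, 0, 0]}]'

```text
clock: 12.2
ee_pos: [0.5453, -0.0578, 0.031]
orientation: [0.494, -0.492, -0.506, 0.508]
contact_force: [-8.9, 2.7, 6.3]
finger_gap: 0.0001
```

On the stop: the TCP is stuck at x=0.5452 while the force climbs about 2 N/mm. I'll ease the vertical drag and raise the level push.

Request:
arm_command --series '[{"delta_pos": [0, -0.002, -0.001], "rot": [0, 0, 0]}, {"delta_pos": [0, -0.003, -0.002], "rot": [0, 0, 0]}, {"delta_pos": [0, -0.003, -0.002], "rot": [0, 0, 0]}]'

```text
clock: 12.5
ee_pos: [0.5453, -0.0577, 0.0314]
orientation: [0.494, -0.491, -0.505, 0.509]
contact_force: [-7.8, 1.4, -2.0]
finger_gap: 0.0002
```

```bash
python3 -c "
from rig import robot
s=robot.get_state();print(s['clock'],s['ee_pos'],s['contact_force'],s['ft_torque'])"
```

```text
12.5 [ 0.5453026  -0.05773165  0.03136136] [-7.75605679  1.4066091  -2.00144694] [0.31091364 1.51577259 0.0319879 ]
```

Request:
arm_command --series '[{"delta_pos": [0, 0, -0.001], "rot": [0, 0, 0]}, {"delta_pos": [0, 0, -0.002], "rot": [0, 0, 0]}, {"delta_pos": [0, 0, -0.003], "rot": [0, 0, 0]}, {"delta_pos": [0, 0, -0.003], "rot": [0, 0, 0]}]'

```text
clock: 12.9
ee_pos: [0.5454, -0.0577, 0.0312]
orientation: [0.495, -0.491, -0.505, 0.509]
contact_force: [-10.4, 1.7, 1.1]
finger_gap: -0.0003
```

Request:
arm_command --series '[{"delta_pos": [0, 0, -0.001], "rot": [0, 0, 0]}, {"delta_pos": [0, 0, -0.001], "rot": [0, 0, 0]}]'

```text
clock: 13.1
ee_pos: [0.5454, -0.0577, 0.0312]
orientation: [0.495, -0.49, -0.505, 0.51]
contact_force: [-11.4, 1.0, 3.5]
finger_gap: 0.0001
```

Add a little more, then hold for 0.7 s.

Request:
arm_command --series '[{"delta_pos": [0, -0.001, -0.001], "rot": [0, 0, 0]}, {"delta_pos": [0, -0.001, -0.001], "rot": [0, 0, 0]}, {"delta_pos": [0, -0.001, -0.001], "rot": [0, 0, 0]}, {"delta_pos": [0, -0.001, -0.001], "rot": [0, 0, 0]}, {"delta_pos": [0, -0.001, -0.001], "rot": [0, 0, 0]}, {"delta_pos": [0, -0.001, -0.001], "rot": [0, 0, 0]}, {"delta_pos": [0, -0.001, -0.001], "rot": [0, 0, 0]}]'

```text
clock: 13.8
ee_pos: [0.5454, -0.0577, 0.0313]
orientation: [0.495, -0.49, -0.504, 0.51]
contact_force: [-11.4, 0.1, 0.0]
finger_gap: 0.0002
```

Request:
arm_command --series '[{"delta_pos": [0, 0, 0], "rot": [0, 0, 0]}, {"delta_pos": [0, 0, 0], "rot": [0, 0, 0]}]'

```text
clock: 14.0
ee_pos: [0.5454, -0.0577, 0.0313]
orientation: [0.495, -0.49, -0.504, 0.51]
contact_force: [-12.7, 0.7, 0.6]
finger_gap: -0.0002
```

Held at about 12 N. Now retreating and moving round behind the wedge peg.

Request:
arm_command --series '[{"delta_pos": [0, 0, 0.01], "rot": [0, 0, 0]}, {"delta_pos": [0, 0, 0.03], "rot": [0, 0, 0]}, {"delta_pos": [0, 0, 0.07], "rot": [0, 0, 0]}, {"delta_pos": [0, 0, 0.1], "rot": [0, 0, 0]}, {"delta_pos": [0, -0.1, 0.1], "rot": [0, 0, 0]}, {"delta_pos": [0, -0.2, 0.1], "rot": [0, 0, 0]}, {"delta_pos": [0, -0.2, 0.1], "rot": [0, 0, 0]}, {"delta_pos": [0, -0.2, 0.1], "rot": [0, 0, 0]}]'

```text
clock: 14.8
ee_pos: [0.5044, -0.0603, 0.1361]
orientation: [-0.49, 0.495, 0.508, -0.506]
contact_force: [-0.8, -0.6, -0.5]
finger_gap: 0.0001
```

Request:
arm_command --series '[{"delta_pos": [0.443, 0, -0.1], "rot": [0, 1, 0]}, {"delta_pos": [0.443, 0, -0.1], "rot": [0, 1, 0]}, {"delta_pos": [0.443, 0, -0.1], "rot": [0, 1, 0]}, {"delta_pos": [0.443, 0, -0.1], "rot": [0, 1, 0]}, {"delta_pos": [0.443, 0, -0.1], "rot": [0, 1, 0]}, {"delta_pos": [0.443, 0, -0.1], "rot": [0, 1, 0]}]'

```text
clock: 15.4
ee_pos: [0.5453, 0.1685, 0.1321]
orientation: [0.602, -0.601, -0.372, 0.371]
contact_force: [-0.6, -1.3, -0.6]
finger_gap: -0.0002
```

Request:
arm_command --series '[{"delta_pos": [0, 0, 0], "rot": [0, 1, 0]}, {"delta_pos": [0, 0, 0], "rot": [0, 1, 0]}, {"delta_pos": [0, 0, 0], "rot": [0, 1, 0]}, {"delta_pos": [0, 0, 0], "rot": [0, 1, 0]}]'

```text
clock: 15.8
ee_pos: [0.5444, 0.1628, 0.1321]
orientation: [-0.676, 0.676, 0.207, -0.208]
contact_force: [-0.9, -0.4, 0.2]
finger_gap: -0.0001
```

Request:
arm_command --series '[{"delta_pos": [0, 0, 0], "rot": [0, 1, 0]}, {"delta_pos": [0, 0, 0], "rot": [0, 1, 0]}, {"delta_pos": [0, 0, 0], "rot": [0, 1, 0]}, {"delta_pos": [0, 0, 0], "rot": [0, 1, 0]}]'

```text
clock: 16.2
ee_pos: [0.5444, 0.1626, 0.1321]
orientation: [-0.706, 0.707, 0.033, -0.034]
contact_force: [0.7, 0.1, 0.6]
finger_gap: -0.0004
```

Request:
arm_command --series '[{"delta_pos": [0, 0, 0], "rot": [0, 0.14, 0]}, {"delta_pos": [0, 0, 0], "rot": [0, 0.14, 0]}]'

```text
clock: 16.4
ee_pos: [0.5444, 0.1627, 0.1323]
orientation: [-0.707, 0.707, 0.01, -0.011]
contact_force: [0.6, 0.9, 0.5]
finger_gap: 0.0001
```

```bash
python3 - <<'E'
from h import *
import cv2
from scipy.spatial.transform import Rotation as Ro
s=robot.get_state();q=s["orientation"];print(s["clock"],s["ee_pos"],Ro.from_quat(q[[1,2,3,0]]).as_matrix().round(3),s["contact_force"])
im=robot.read_camera("side")[:,:,::-1];a=cv2.resize(im[130:300,205:365],None,fx=2.5,fy=2.5,interpolation=2)
im=robot.read_camera("scene")[:,:,::-1];b=cv2.resize(im[130:300,180:340+0],None,fx=2.5,fy=2.5,interpolation=2)
cv2.imwrite("pics/e.png",np.hstack([a,b]))
e=s["ee_pos"];print([proj(n,e) for n in C])
E
```

```text
16.4 [0.54444864 0.16274888 0.13230052] [[ 1.    -0.001 -0.029]
 [ 0.029 -0.001  1.   ]
 [-0.001 -1.    -0.001]] [0.62545469 0.93732519 0.54119874]
[array([370.26418438, 186.76208463]), array([296.79750765, 256.92044686])]
```

View pics/e.png

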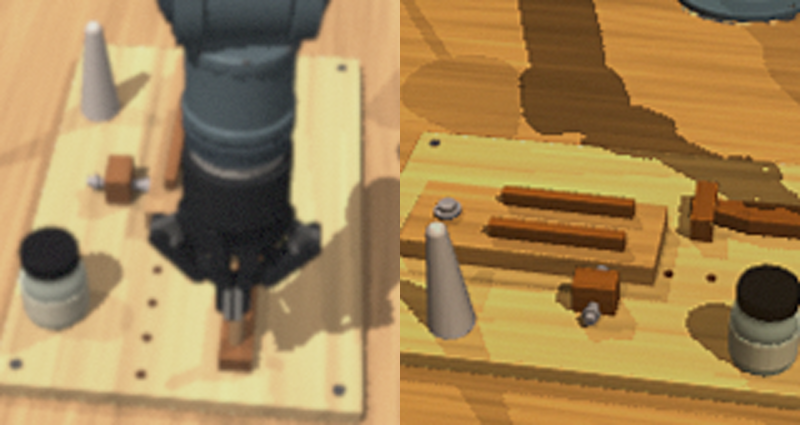

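The plate lies home on the stop. The tool hangs about 50 mm behind the peg, tip at (298,257) in the side view as predicted. Descending and closing in.

Request:
arm_command --series '[{"delta_pos": [-0.003, 0.08, 0], "rot": [0, 0, 0]}, {"delta_pos": [-0.003, 0.13, 0], "rot": [0, 0, 0]}, {"delta_pos": [-0.003, 0.152, 0], "rot": [0, 0, 0]}, {"delta_pos": [-0.003, 0.152, -0.01], "rot": [0, 0, 0]}, {"delta_pos": [-0.003, 0.152, -0.02], "rot": [0, 0, 0]}, {"delta_pos": [-0.003, 0.152, -0.03], "rot": [0, 0, 0]}, {"delta_pos": [-0.003, 0.152, -0.035], "rot": [0, 0, 0]}, {"delta_pos": [-0.003, 0.152, -0.038], "rot": [0, 0, 0]}]'

```text
clock: 17.3
ee_pos: [0.5447, 0.1443, 0.0583]
orientation: [0.707, -0.707, -0.011, 0.01]
contact_force: [-0.6, -0.6, 0.6]
finger_gap: -0.0001
```

Request:
arm_command --series '[{"delta_pos": [0, 0, -0.003], "rot": [0, 0, 0]}, {"delta_pos": [0, 0, -0.006], "rot": [0, 0, 0]}, {"delta_pos": [0, 0, -0.009], "rot": [0, 0, 0]}, {"delta_pos": [0, 0, -0.012], "rot": [0, 0, 0]}, {"delta_pos": [0, 0, -0.015], "rot": [0, 0, 0]}, {"delta_pos": [0, 0, -0.018], "rot": [0, 0, 0]}, {"delta_pos": [0, 0, -0.021], "rot": [0, 0, 0]}, {"delta_pos": [0, 0, -0.024], "rot": [0, 0, 0]}, {"delta_pos": [0, 0, -0.027], "rot": [0, 0, 0]}, {"delta_pos": [0, 0, -0.03], "rot": [0, 0, 0]}]'

```text
clock: 18.3
ee_pos: [0.5443, 0.1302, 0.0574]
orientation: [0.708, -0.706, -0.011, 0.011]
contact_force: [-0.5, 3.2, -0.3]
finger_gap: 0.0001
```

Peg contact at y=0.130 as expected, at about 3 N. Next an 18 mm advance at 15 mm/s (at least 22 mm remains).

Request:
arm_command --series '[{"delta_pos": [0, 0, -0.003], "rot": [0, 0, 0]}, {"delta_pos": [0, 0, -0.006], "rot": [0, 0, 0]}, {"delta_pos": [0, 0, -0.009], "rot": [0, 0, 0]}, {"delta_pos": [0, 0, -0.012], "rot": [0, 0, 0]}, {"delta_pos": [0, 0, -0.015], "rot": [0, 0, 0]}, {"delta_pos": [0, 0, -0.018], "rot": [0, 0, 0]}, {"delta_pos": [0, 0, -0.021], "rot": [0, 0, 0]}, {"delta_pos": [0, 0, -0.024], "rot": [0, 0, 0]}, {"delta_pos": [0, 0, -0.027], "rot": [0, 0, 0]}, {"delta_pos": [0, 0, -0.03], "rot": [0, 0, 0]}, {"delta_pos": [0, 0, -0.033], "rot": [0, 0, 0]}, {"delta_pos": [0, 0, -0.036], "rot": [0, 0, 0]}]'

```text
clock: 19.5
ee_pos: [0.5447, 0.1116, 0.0573]
orientation: [-0.707, 0.707, 0.011, -0.011]
contact_force: [-1.3, 3.1, 1.1]
finger_gap: 0.0001
```

Request:
arm_command --series '[{"delta_pos": [0, 0, -0.002], "rot": [0, 0, 0]}, {"delta_pos": [0, 0, -0.004], "rot": [0, 0, 0]}, {"delta_pos": [0, 0, -0.006], "rot": [0, 0, 0]}]'

```text
clock: 19.8
ee_pos: [0.5448, 0.1086, 0.0573]
orientation: [-0.707, 0.707, 0.011, -0.011]
contact_force: [-1.7, 3.4, 1.0]
finger_gap: -0.0002
```

Request:
arm_command --series '[{"delta_pos": [0, 0, -0.002], "rot": [0, 0, 0]}, {"delta_pos": [0, 0, -0.004], "rot": [0, 0, 0]}, {"delta_pos": [0, 0, -0.006], "rot": [0, 0, 0]}]'

```text
clock: 20.1
ee_pos: [0.5448, 0.1057, 0.0573]
orientation: [-0.707, 0.707, 0.011, -0.011]
contact_force: [-1.6, 3.5, 0.8]
finger_gap: -0.0001
```

Request:
arm_command --series '[{"delta_pos": [0, 0, -0.002], "rot": [0, 0, 0]}, {"delta_pos": [0, 0, -0.004], "rot": [0, 0, 0]}, {"delta_pos": [0, 0, -0.006], "rot": [0, 0, 0]}, {"delta_pos": [0, 0, -0.007], "rot": [0, 0, 0]}]'

```text
clock: 20.5
ee_pos: [0.5449, 0.1021, 0.0573]
orientation: [-0.707, 0.707, 0.01, -0.011]
contact_force: [-2.6, 3.1, 1.5]
finger_gap: -0.0004
```

Request:
arm_command --series '[{"delta_pos": [0, 0, -0.002], "rot": [0, 0, 0]}, {"delta_pos": [0, 0, -0.004], "rot": [0, 0, 0]}, {"delta_pos": [0, 0, -0.006], "rot": [0, 0, 0]}, {"delta_pos": [0, 0, -0.007], "rot": [0, 0, 0]}]'

```text
clock: 20.9
ee_pos: [0.5451, 0.0986, 0.0573]
orientation: [-0.707, 0.707, 0.01, -0.011]
contact_force: [-2.8, 2.8, 0.8]
finger_gap: 0.0001
```

Request:
arm_command --series '[{"delta_pos": [0, 0, -0.002], "rot": [0, 0, 0]}, {"delta_pos": [0, 0, -0.004], "rot": [0, 0, 0]}, {"delta_pos": [0, 0, -0.006], "rot": [0, 0, 0]}, {"delta_pos": [0, 0, -0.007], "rot": [0, 0, 0]}]'

```text
clock: 21.3
ee_pos: [0.5453, 0.0951, 0.0573]
orientation: [-0.707, 0.707, 0.011, -0.011]
contact_force: [-2.9, 2.2, 1.3]
finger_gap: 0.0002
```

The side force has grown as large as the forward force, so the peg may be riding a finger's edge. Checking.

```bash
python3 - <<'E'
from h import *
import cv2
e=robot.get_state()["ee_pos"];out=[]
for n in("side","scene"):
    im=robot.read_camera(n)[:,:,::-1].copy();p=proj(n,e);c,r=int(p[0])-35,int(p[1])-35
    a=cv2.resize(im[r:r+60,c:c+65],None,fx=6,fy=6,interpolation=2);cv2.drawMarker(a,tuple(int(v) for v in (p-[c,r])*6),(0,255,0),0,8,1);out.append(a)
cv2.imwrite("pics/f.png",np.hstack(out))
E
```

```text
(no output)
```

View pics/f.png

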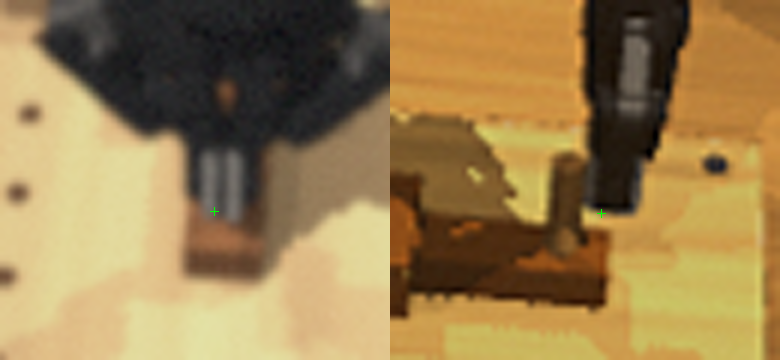

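The peg is visible at (226,92) through the finger gap, centred behind the fingers, so the side force is just drift. I'll trim about 1.5 mm towards -x while advancing.

Request:
arm_command --series '[{"delta_pos": [-0.001, 0, -0.002], "rot": [0, 0, 0]}, {"delta_pos": [-0.002, 0, -0.004], "rot": [0, 0, 0]}, {"delta_pos": [-0.003, 0, -0.006], "rot": [0, 0, 0]}]'

```text
clock: 21.7
ee_pos: [0.5451, 0.0922, 0.0575]
orientation: [0.707, -0.707, -0.011, 0.01]
contact_force: [1.9, 1.8, -2.7]
finger_gap: 0.0001
```

Request:
arm_command --series '[{"delta_pos": [0.001, 0.001, -0.002], "rot": [0, 0, 0]}, {"delta_pos": [0.001, 0.001, -0.004], "rot": [0, 0, 0]}, {"delta_pos": [0.001, 0.001, -0.006], "rot": [0, 0, 0]}]'

```text
clock: 22.0
ee_pos: [0.5452, 0.0891, 0.0572]
orientation: [0.707, -0.707, -0.011, 0.01]
contact_force: [-0.4, 3.3, 1.7]
finger_gap: 0.0002
```

Request:
arm_command --series '[{"delta_pos": [0, 0, -0.002], "rot": [0, 0, 0]}, {"delta_pos": [0, 0, -0.004], "rot": [0, 0, 0]}, {"delta_pos": [0, 0, -0.006], "rot": [0, 0, 0]}]'

```text
clock: 22.3
ee_pos: [0.5451, 0.0861, 0.0571]
orientation: [0.707, -0.707, -0.011, 0.01]
contact_force: [1.3, 2.6, 2.7]
finger_gap: 0.0002
```

Request:
arm_command --series '[{"delta_pos": [0, 0, -0.002], "rot": [0, 0, 0]}, {"delta_pos": [0, 0, -0.004], "rot": [0, 0, 0]}, {"delta_pos": [0, 0, -0.006], "rot": [0, 0, 0]}]'

```text
clock: 22.6
ee_pos: [0.5449, 0.0831, 0.0569]
orientation: [-0.707, 0.707, 0.011, -0.01]
contact_force: [2.2, 3.0, 1.4]
finger_gap: 0.0002
```

Request:
arm_command --series '[{"delta_pos": [0.001, 0, -0.002], "rot": [0, 0, 0]}, {"delta_pos": [0.001, 0, -0.004], "rot": [0, 0, 0]}, {"delta_pos": [0.001, 0, -0.006], "rot": [0, 0, 0]}]'

```text
clock: 22.9
ee_pos: [0.5449, 0.0802, 0.0567]
orientation: [-0.707, 0.707, 0.01, -0.011]
contact_force: [0.3, 2.7, 2.2]
finger_gap: -0.0003
```

Request:
arm_command --series '[{"delta_pos": [0.001, -0.001, -0.002], "rot": [0, 0, 0]}, {"delta_pos": [0.001, -0.001, -0.004], "rot": [0, 0, 0]}, {"delta_pos": [0.001, -0.001, -0.006], "rot": [0, 0, 0]}]'

```text
clock: 23.2
ee_pos: [0.545, 0.0772, 0.0568]
orientation: [0.707, -0.707, -0.01, 0.011]
contact_force: [-0.9, 2.0, 0.7]
finger_gap: 0.0002
```

Request:
arm_command --series '[{"delta_pos": [0, 0, -0.002], "rot": [0, 0, 0]}, {"delta_pos": [0, 0, -0.004], "rot": [0, 0, 0]}, {"delta_pos": [0, 0, -0.006], "rot": [0, 0, 0]}]'

```text
clock: 23.5
ee_pos: [0.5451, 0.0742, 0.0569]
orientation: [-0.707, 0.707, 0.01, -0.011]
contact_force: [-1.2, 2.3, -1.6]
finger_gap: -0.0002
```

Request:
arm_command --series '[{"delta_pos": [0, 0, -0.002], "rot": [0, 0, 0]}, {"delta_pos": [0, 0, -0.004], "rot": [0, 0, 0]}, {"delta_pos": [0, 0, -0.006], "rot": [0, 0, 0]}]'

```text
clock: 23.8
ee_pos: [0.5456, 0.0712, 0.0571]
orientation: [-0.707, 0.707, 0.01, -0.011]
contact_force: [-1.7, 3.4, -0.5]
finger_gap: 0.0002
```

Request:
arm_command --series '[{"delta_pos": [0, 0, -0.002], "rot": [0, 0, 0]}, {"delta_pos": [0, 0, -0.004], "rot": [0, 0, 0]}, {"delta_pos": [0, 0, -0.006], "rot": [0, 0, 0]}]'

```text
clock: 24.1
ee_pos: [0.546, 0.0685, 0.0573]
orientation: [0.707, -0.707, -0.011, 0.011]
contact_force: [-2.6, 5.4, -0.7]
finger_gap: 0.0004
```

The force is rising, so the taper has met the plate. Finer steps now.

Request:
arm_command --series '[{"delta_pos": [-0.001, 0, -0.001], "rot": [0, 0, 0]}, {"delta_pos": [-0.001, 0, -0.002], "rot": [0, 0, 0]}, {"delta_pos": [-0.001, 0, -0.002], "rot": [0, 0, 0]}]'

```text
clock: 24.4
ee_pos: [0.5459, 0.0681, 0.0573]
orientation: [0.708, -0.706, -0.011, 0.011]
contact_force: [-0.6, 6.1, -3.0]
finger_gap: 0.0005
```

Request:
arm_command --series '[{"delta_pos": [0, 0.001, -0.001], "rot": [0, 0, 0]}, {"delta_pos": [0, 0.001, -0.002], "rot": [0, 0, 0]}, {"delta_pos": [0, 0.001, -0.002], "rot": [0, 0, 0]}]'

```text
clock: 24.7
ee_pos: [0.546, 0.0679, 0.0572]
orientation: [0.708, -0.706, -0.011, 0.011]
contact_force: [-3.1, 8.3, 0.7]
finger_gap: -0.0001
```

Request:
arm_command --series '[{"delta_pos": [-0.001, 0, -0.001], "rot": [0, 0, 0]}, {"delta_pos": [-0.001, 0, -0.002], "rot": [0, 0, 0]}, {"delta_pos": [-0.001, 0, -0.002], "rot": [0, 0, 0]}]'

```text
clock: 25.0
ee_pos: [0.5459, 0.0675, 0.0573]
orientation: [0.709, -0.705, -0.012, 0.01]
contact_force: [-1.4, 10.0, 0.3]
finger_gap: 0.0
```

Request:
arm_command --series '[{"delta_pos": [0, 0, -0.001], "rot": [0, 0, 0]}, {"delta_pos": [0, 0, -0.001], "rot": [0, 0, 0]}, {"delta_pos": [0, 0, -0.001], "rot": [0, 0, 0]}, {"delta_pos": [0, 0, -0.001], "rot": [0, 0, 0]}]'

```text
clock: 25.4
ee_pos: [0.5459, 0.0674, 0.0573]
orientation: [0.709, -0.705, -0.012, 0.011]
contact_force: [-1.3, 10.6, 0.1]
finger_gap: 0.0
```

10.6 N and steady. Backing straight off, then up.

Request:
arm_command --series '[{"delta_pos": [0, 0, 0.003], "rot": [0, 0, 0]}, {"delta_pos": [0, 0, 0.006], "rot": [0, 0, 0]}, {"delta_pos": [0, 0, 0.012], "rot": [0, 0, 0]}, {"delta_pos": [0, 0, 0.03], "rot": [0, 0, 0]}, {"delta_pos": [0, 0, 0.07], "rot": [0, 0, 0]}, {"delta_pos": [0, 0, 0.12], "rot": [0, 0, 0]}, {"delta_pos": [0, -0.1, 0.12], "rot": [0, 0, 0]}, {"delta_pos": [0, -0.2, 0.12], "rot": [0, 0, 0]}, {"delta_pos": [0, -0.25, 0.12], "rot": [0, 0, 0]}, {"delta_pos": [0, -0.25, 0.12], "rot": [0, 0, 0]}, {"delta_pos": [0, -0.25, 0.12], "rot": [0, 0, 0]}]'

```text
clock: 26.5
ee_pos: [0.5443, 0.1248, 0.1824]
orientation: [-0.707, 0.707, 0.012, -0.01]
contact_force: [-0.7, -0.9, 0.2]
finger_gap: 0.0002
```

```bash
python3 - <<'E'
from h import *
import cv2
s=robot.get_state();print(s["clock"],s["ee_pos"],s["contact_force"])
im=robot.read_camera("side")[:,:,::-1];a=cv2.resize(im[130:300,205:365],None,fx=2.5,fy=2.5,interpolation=2)
im=robot.read_camera("scene")[:,:,::-1];b=cv2.resize(im[160:330,190:350],None,fx=2.5,fy=2.5,interpolation=2)
cv2.imwrite("pics/g.png",np.hstack([a,b]))
E
```

```text
26.5 [0.54431872 0.12480647 0.18244509] [-0.6945219  -0.8537753   0.18007282]
```

View pics/g.png

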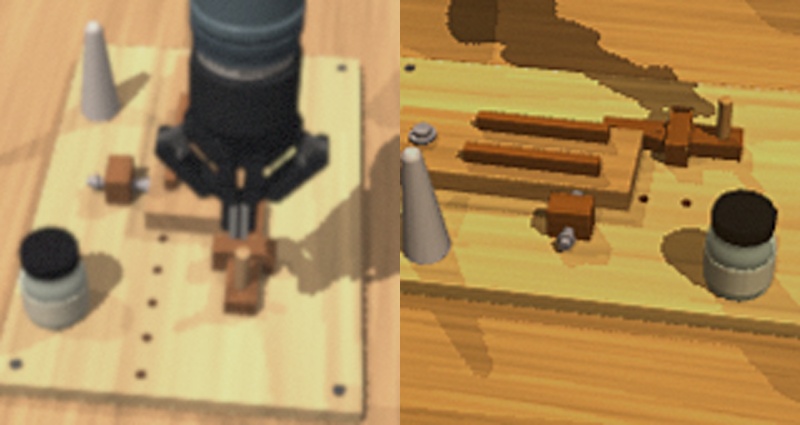

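The wedge is driven in behind the plate's free corner (scene crop about (625,125)), the plate is on the screw and the bystanders are untouched. Handing in.

```bash
python3 -c "
from rig import robot
print(robot.hand_in())"
```

```text
the job is handed in; nothing more can be done
None
```

I finished the task and handed the job in at about 26.6 s of the 67 s allowed; the hand-in gives no verdict.

- **Plate:** I swung it slowly onto the stop, where the tool stopped moving at x = 0.545 m. I held it there with a level push of 11–13 N for about 0.9 s, with the wedge still drawn back.
- **Wedge:** I pushed it in by its peg at 10–15 mm/s, about 63 mm in all. It slid at about 3 N. I stopped when the peg force held steady at 10.6 N, then backed straight off.

**Last checks:** The final picture shows the wedge in behind the plate's corner and the plate home on the screw. The pipe foot and glue jar stand where they were; the clamp block was outside that picture. The arm is clear, reading about 1 N, which is within sensor noise. I could not measure the forces between plate and stop or wedge and plate directly, so I judged them from the force on the tool.

**Disagreements:**
- **Fingertips:** when shut they stood at about TCP height, not 19 mm ahead of it. I checked this by lowering the tool towards the bench and set the working heights to match.
- **Cameras:** the two fixed cameras disagreed by about 10 mm in x. I averaged them and relied on contact for the rest.
- **Side force:** up to about 3 N built up on the peg during the wedge push, so I trimmed the tool sideways to reduce it.

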